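# Push the tea tin home into the corner of the display

## Task

Tidy the market stall's display: push the flat tea tin along the counter into the corner between the wooden display step and the wooden end cheek, so that its long side is flat against the front of the step and its short side is against the cheek. Push it only, without lifting it or tipping it over, leave the jar, the cup and the small pot where they stand, and finish with the arm clear of everything.

Things in the scene. Friction and masses are not known exactly. Their poses are not given: they have to be found in the camera images.
- tin: the tea tin: a closed steel box with a plain paper label on the lid, 90 mm (its x) by 110 mm (its y) by 65 mm high, about 0.3 to 0.6 kg, loose on the counter and too wide to be gripped. Origin at the centre of its underside, z up. It starts in front of the step (on the robot's side), 50 to 100 mm away from it and somewhat askew (its x axis within about 20 degrees of the step's x axis), and slides with ordinary friction
- ledge: the display step: a fixed low wooden block, 100 mm deep, 500 mm long, 35 mm high, with kraft pouches lying on top. Origin at the middle of the lower edge of its front face, the face towards the robot; its x points away from the robot, into the step, at right angles to that face; its y runs along the face; z up. The front face is the plane x = 0, from y = -250 to +250 mm; it is turned up to about 9 degrees from square to the robot
- cheek: the end cheek: a fixed upright wooden board, 130 mm long (its x), 20 mm thick (its y), 70 mm high, standing square against the front of the step near one end: at y = +210 mm or y = -210 mm of the step, at x = -65 mm. Origin at the centre of its underside, axes parallel to the step's. The tin belongs on the side of it that faces the middle of the step
- jar: bystander: a lidded amber glass jar, 60 mm in diameter, 75 mm high, loose; it stands before the other end of the step, where the cheek is not. Origin at the centre of its underside
- cup: bystander: an open white cup, 76 mm in diameter, 90 mm high, loose, on the robot's side of the step, to the left. Origin at the centre of its underside
- pot: bystander: a small green glass pot with a wooden lid, 48 mm in diameter, 65 mm high, loose, on the robot's side of the step, to the right. Origin at the centre of its underside
Not all that is in view belongs to the job. Several things have the shape of the cheek; the one meant has the colours described above. Leave any pink look-alike of the tin alone.

How it is judged (in metres and radians):
At the end, for the whole second after the job is handed in: The tin stands upright on the counter and at rest, its 110 mm side within 6 mm of the front of the step and within 0.06 rad of parallel to it, its 90 mm side within 6 mm of the cheek, on the side of the cheek that faces the middle of the step (x of tin in the frame of ledge between -0.051 and -0.041 m and (y of tin in the frame of cheek between 0.06 and 0.071 m or y of tin in the frame of cheek between -0.071 and -0.06 m) and y of tin in the frame of ledge between -0.18 and 0.18 m and angle between the x axis of tin and the x axis of ledge, either way round below 0.06 rad and height (world z) of tin below 0.005 m and angle between tin's own z axis and vertical below 0.05 rad and linear speed of tin below 0.01 m/s); the robot touches nothing.
It fails at once if the tin is lifted off the counter (underside centre more than 15 mm up) (height (world z) of tin above 0.015 m).
It fails at once if the tin is tipped by more than 0.35 rad (angle between tin's own z axis and vertical above 0.35 rad).
It fails at once if the glass jar is moved by more than 20 mm (distance of jar from where it was at the start of the episode above 0.02 m).
It fails at once if the cup is moved by more than 20 mm (distance of cup from where it was at the start of the episode above 0.02 m).
It fails at once if the small pot is moved by more than 20 mm (distance of pot from where it was at the start of the episode above 0.02 m).
It also fails if it takes over 56 s, if anything falls off the work surface, if the arm or the gripper's body presses on something with over 40 N, if the wrist force passes 120 N, or if a joint passes its speed limit or range.

## Robot

A 6-joint arm with a two-finger parallel gripper is mounted at the origin on the work surface. World frame = base frame: x ahead of the robot, y to its left, z up, the work surface at z = 0. Lengths are in mm, angles in degrees, forces in N, time in s.
With the tool pointing down it reaches from about 300 to 850 mm from the base axis. Payload 4.2 kg.
Tool frame: the origin (TCP) lies midway between the tips of the shut fingers; the grasp point (between the pads) lies 19 mm behind it (env.grip_depth is the distance from the TCP to the grasp point, in mm); z points along the fingers, y is the line along which they close (so a half turn about z gives the same grasp; the last joint's range is limited). The gripper opens to 91 mm and grips with 3 to 60 N. Pads are 32 mm wide; open, the fingers measure 118 mm over their backs; the gripper's body (76 mm by 178 mm) begins 60 mm behind the grasp point.
Start: joints at [70.302, 18.312, 89.639, -0, 72.044, -1.146], TCP at [182.951, 545.135, 213.976] pointing down, gripper open.
Joint ranges: [-177.97, 177.97], [-48.28, 115.42], [12.27, 149.76], [-77.06, 257.06], [2.81, 150.46], [-146.56, 146.56]. Speed limits (degrees/s): [147.25, 147.25, 180, 180, 180, 180].

## Interface

Orientations are given as [roll, pitch, yaw] about the fixed x, y, z axes, in that order (R = Rz(yaw) Ry(pitch) Rx(roll)).
In Python, from workcell import env, eyes gives the robot as it stands.
- The arm moves only by the tool send_rows, never from a script. Its argument "motion" is a list of rows, each a list of 7 numbers: the shift along the world's x, y, z normalised to -1 to 1, where 1 is 0.5 m, then the turn, a rotation vector about the world's x, y, z normalised to -1 to 1, where 1 is 60 degrees, then the opening, from -1 (shut) to 1 (fully open). A call has 1 to 20 rows; each row is the pose to reach, as a shift and turn from the pose commanded when the call began; what a row does not reach only later rows make up. A row lasts 1/8 s, in which the tool goes at most 62.5 mm and 10.7 degrees, less where a joint would pass 70% of its speed; a pose out of reach is approached as far as the arm can. A call with a number of a shift or a turn outside -1 to 1 is refused whole. A call with a gripper value outside its range is refused whole. The fingers move at their own pace and stop on an object; "squeeze" is the grip in N (left out, the last holds). Time passes only in rows, so rows that repeat a pose let the fingers close. It gives the time, the measured TCP pose, the force, the opening and the grip force at its end, in the units of the state.
- env.state(): the state, without advancing time (a new reading comes with each control period).
- eyes.grab_frame(name): name is "side" or "top"; returns a dict with "pixels" (480x640x3 uint8, red, green, blue), "depth" (480x640 float32, mm along the optical axis (not along the pixel's ray), 0 where there is no reading), "fx", "fy", "cx", "cy" (pixels), "distortion" ([k1, k2, p1, p2, k3] as OpenCV has them; the pictures are not rectified), "R" (3x3) and "t" (3): a world point X has camera coordinates R X + t. Camera axes: x right, y down, z forward; pixel columns grow to the right and rows downward; lengths in mm; the calibration is good to about 2 mm. A picture is of the moment at which its call begins.
- env.job_done(): hands the job in; it is judged then, once.
The state is a dict: "time_s": time; "qpos": joint angles; "qvel": joint speeds; "effort": joint torques, N m; "ee_pos": TCP position; "ee_rot": TCP orientation; "force": force on the tool from outside, world axes, zero at the start; "torque": the same for the moment, N m; "gripper_width": finger opening in mm; "gripper_force": force on a finger pad.
Only numpy, scipy, OpenCV 4.12 (cv2) and the standard library are available. Lean on these libraries where they do the work, as an engineer would, in place of code of your own. Each camera call takes 0.05 s, during which the arm holds its last target. There are 200 camera calls.

## Working session

There is one attempt and no reset: what is moved stays moved. The work goes in short steps, Python scripts to look and compute and a tool call to move; the robot and the scene stay as the last step left them, time stands still between calls to the robot, and variables do not carry over. Pictures are saved under pics/ and viewed, at most 10 in all, crops included, and the job is handed in when it is done.

Besides the shell and the picture viewer there is one more tool, called after "Call:" by a JSON object that holds its "method" and its "body". send_rows: Moves the arm, as the interface text tells. Its arguments: {"type":"object","properties":{"motion":{"type":"array"},"squeeze":{"type":"number"}},"required":["motion"]}

```bash
mkdir -p pics; ls
cat > h.py <<'E'
import numpy as np,cv2
from workcell import env,eyes
def grab(n):
    f=eyes.grab_frame(n)
    K=np.array([[f['fx'],0,f['cx']],[0,f['fy'],f['cy']],[0,0,1.]])
    return f,K,np.array(f['distortion'],float),np.array(f['R']),np.array(f['t'])
def cloud(f,K,D,R,t):
    v,u=np.mgrid[0:480,0:640]
    n=cv2.undistortPoints(np.stack([u.ravel(),v.ravel()],1).astype(np.float64)[:,None],K,D)[:,0]
    d=f['depth'].ravel().astype(float)
    P=np.c_[n*d[:,None],d]
    W=(P-t)@R
    W[d==0]=np.nan
    return W.reshape(480,640,3)
E
python3 - <<'E'
from h import *
for n in('top','side'):
    f,K,D,R,t=grab(n); cv2.imwrite(f'pics/{n}0.png',f['pixels'][:,:,::-1])
    np.savez(f'{n}0.npz',W=cloud(f,K,D,R,t),px=f['pixels']); print(n,-R.T@t,R)
print(env.state())
E
```

```text
pics
top [466.83217483 -43.75836581 958.43047182] [[-0.01959617 -0.99970296  0.01449098]
 [-0.99601924  0.01825928 -0.08724834]
 [ 0.08695783 -0.01614303 -0.99608119]]
side [ 277.42165341 -894.69715095  755.32797566] [[ 0.95447033 -0.29802809  0.01287065]
 [-0.17721531 -0.60120352 -0.77919771]
 [ 0.23996068  0.74144022 -0.62664606]]
{'time_s': 0.1, 'qpos': array([ 7.03013188e+01,  1.83474688e+01,  8.97000875e+01, -7.14068039e-04,
        7.20428542e+01, -1.14664384e+00]), 'qvel': array([ 0.10057631, -0.11652123, -0.08155114, -0.00071184,  0.0839925 ,
       -0.03659796]), 'effort': array([ 6.09139370e-04, -4.13334846e+01, -2.32510793e+01,  7.28020398e-02,
        4.22576303e-02, -5.07246511e-05]), 'ee_pos': array([182.80289482, 544.6910882 , 213.20490285]), 'ee_rot': array([-1.79909594e+02, -1.13043640e-03,  1.61448182e+02]), 'force': array([ 0.16032146, -0.69733596, -0.75013157]), 'torque': array([ 0.0124997 ,  0.0296714 , -0.00203776]), 'gripper_force': 0.0, 'gripper_width': 91.10379384506705}
```

View pics/top0.png

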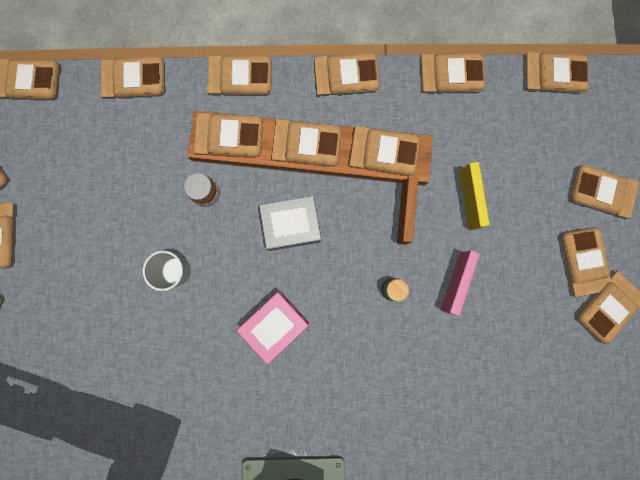

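View pics/side0.png

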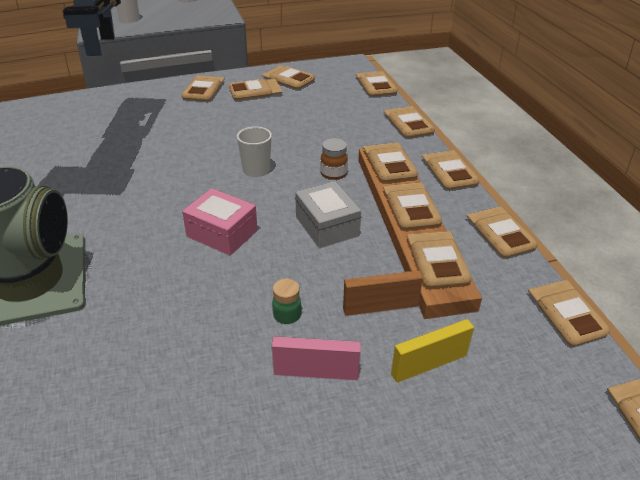

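The top view shows the tin at (290,222), the step from (190,135) to (430,165), its cheek at (407,210) on the right (-y), the jar at (201,189), the cup at (163,271), the pot at (396,290) and the pink decoy at (272,327). The side view agrees.

```bash
cat >> h.py <<'E'
def rect(W,box,z0,z1):
    u0,v0,u1,v1=box; P=W[v0:v1,u0:u1].reshape(-1,3)
    P=P[(P[:,2]>z0)&(P[:,2]<z1)]
    r=cv2.minAreaRect(P[:,:2].astype(np.float32)); return np.round(r[0],1),np.round(r[1],1),round(r[2],2),np.round(np.median(P[:,2]),1),len(P)
E
python3 - <<'E'
from h import *
d=np.load('top0.npz');W=d['W']
for n,b,z in [('tin',(250,185,330,260),(58,72)),('cheek',(390,183,425,250),(62,78)),('jar',(180,165,225,212),(65,85)),('cup',(135,245,195,300),(80,100)),('pot',(375,270,415,310),(55,75)),('pink',(230,285,315,370),(55,75))]:
    print(n,rect(W,b,*z))
# step front edge: height 25..42 pts, min x per y bin
P=W[100:190,185:435].reshape(-1,3);P=P[(P[:,2]>30)&(P[:,2]<40)]
ys=np.arange(-200,270,15); e=[]
for y in ys:
    q=P[abs(P[:,1]-y)<5]
    if len(q)>5:e.append((y,np.percentile(q[:,0],2)))
e=np.array(e);print(np.round(e,0).tolist());print('step rect',cv2.minAreaRect(P[:,:2].astype(np.float32)))
E
```

```text
tin (array([573.6,  -1.9]), array([ 90.5, 110.4]), 8.67, np.float64(65.9), 2541)
cheek (array([ 588.4, -239.3]), array([ 21. , 117.9]), 82.87, np.float64(70.5), 649)
jar (array([645.9, 176.5]), array([52.1, 52.5]), 41.46, np.float64(75.5), 602)
cup (array([483.1, 238.7]), array([72.2, 73.1]), 26.05, np.float64(89.9), 368)
pot (array([ 435.9, -209.6]), array([42.3, 40.8]), 88.74, np.float64(65.6), 392)
pink (array([369.5,  34.5]), array([ 89.6, 110.2]), 40.81, np.float64(65.9), 2660)
[[-200.0, 665.0], [-185.0, 667.0], [-170.0, 668.0], [-155.0, 670.0], [-140.0, 672.0], [-125.0, 676.0], [-110.0, 677.0], [-95.0, 678.0], [-80.0, 679.0], [-65.0, 681.0], [-50.0, 684.0], [-35.0, 685.0], [-20.0, 687.0], [-5.0, 689.0], [10.0, 691.0], [25.0, 693.0], [40.0, 696.0], [55.0, 697.0], [70.0, 698.0], [85.0, 700.0], [100.0, 702.0], [115.0, 704.0], [130.0, 706.0], [145.0, 648.0], [160.0, 668.0], [175.0, 712.0], [190.0, 714.0], [205.0, 716.0]]
step rect ((704.8523559570312, -41.7420654296875), (502.0787658691406, 161.72677612304688), 82.86563110351562)
```

Call:
{"method": "send_rows", "body": {"motion": [[0.44, -0.9, 0, 0, 0, 0.191, 0.54], [0.44, -0.9, 0, 0, 0, 0.191, 0.54], [0.44, -0.9, 0, 0, 0, 0.191, 0.54], [0.44, -0.9, 0, 0, 0, 0.191, 0.54], [0.44, -0.9, 0, 0, 0, 0.191, 0.54], [0.44, -0.9, 0, 0, 0, 0.191, 0.54], [0.44, -0.9, 0, 0, 0, 0.191, 0.54], [0.44, -0.9, 0, 0, 0, 0.191, 0.54], [0.44, -0.9, 0, 0, 0, 0.191, 0.54], [0.44, -0.9, 0, 0, 0, 0.191, 0.54], [0.44, -0.9, 0, 0, 0, 0.191, 0.54], [0.44, -0.9, 0, 0, 0, 0.191, 0.54]]}}

```text
time_s: 1.6
ee_pos: [402.5, 96.4, 214.0]
ee_rot: [180.0, -0.0, 173.1]
force: [0.2, 0.2, 0.8]
gripper_width: 69.8
gripper_force: 0.0
```

Call:
{"method": "send_rows", "body": {"motion": [[0.086, -0.086, 0, 0, 0, 0, 0.54], [0.172, -0.172, 0, 0, 0, 0, 0.54], [0.172, -0.172, -0.05, 0, 0, 0, 0.54], [0.172, -0.172, -0.12, 0, 0, 0, 0.54], [0.172, -0.172, -0.2, 0, 0, 0, 0.54], [0.172, -0.172, -0.28, 0, 0, 0, 0.54], [0.172, -0.172, -0.34, 0, 0, 0, 0.54], [0.172, -0.172, -0.38, 0, 0, 0, 0.54], [0.172, -0.172, -0.392, 0, 0, 0, 0.54], [0.172, -0.172, -0.392, 0, 0, 0, 0.54]]}}

```text
time_s: 2.85
ee_pos: [489.2, 9.7, 18.1]
ee_rot: [180.0, 0.0, 173.0]
force: [0.2, 0.3, 0.2]
gripper_width: 70.5
gripper_force: 0.0
```

Run:
```python
from h import *
f,K,D,R,t=grab('side'); cv2.imwrite('pics/side1.png',f['pixels'][100:400,150:500,::-1])
s=env.state();print(s['ee_pos'],s['ee_rot'],s['force'])
```

```text
[489.53278226   9.58290099  18.56657242] [1.79985092e+02 6.82070832e-02 1.72955083e+02] [ 0.22945054 -0.06110116  0.10481312]
```

View pics/side1.png

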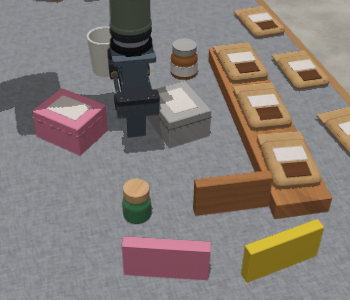

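The crop shows the fingers at (137,115), between the pink decoy and the grey tin and clear of both. I'll push towards the step.

Call:
{"method": "send_rows", "body": {"motion": [[0.012, -0.0015, 0, 0, 0, 0, 0.54], [0.024, -0.003, 0, 0, 0, 0, 0.54], [0.036, -0.0045, 0, 0, 0, 0, 0.54], [0.048, -0.006, 0, 0, 0, 0, 0.54], [0.06, -0.0075, 0, 0, 0, 0, 0.54], [0.072, -0.009, 0, 0, 0, 0, 0.54], [0.084, -0.0105, 0, 0, 0, 0, 0.54], [0.096, -0.012, 0, 0, 0, 0, 0.54], [0.108, -0.0135, 0, 0, 0, 0, 0.54], [0.12, -0.015, 0, 0, 0, 0, 0.54], [0.132, -0.0165, 0, 0, 0, 0, 0.54], [0.144, -0.018, 0, 0, 0, 0, 0.54], [0.156, -0.0195, 0, 0, 0, 0, 0.54], [0.166, -0.0208, 0, 0, 0, 0, 0.54], [0.174, -0.0218, 0, 0, 0, 0, 0.54], [0.174, -0.0218, 0, 0, 0, 0, 0.54]]}}

```text
time_s: 4.9
ee_pos: [577.1, -1.9, 17.9]
ee_rot: [180.0, 0.1, 172.9]
force: [-1.1, 0.2, -0.8]
gripper_width: 69.8
gripper_force: 0.3
```

```bash
cat >> h.py <<'E'
ex=np.array([.9923,-.1241]);ey=np.array([.1241,.9923])
def tin(name='side',n=None):
    f,K,D,R,t=grab(name); W=cloud(f,K,D,R,t)
    if n: cv2.imwrite(f'pics/{n}.png',f['pixels'][:,:,::-1])
    px=f['pixels'].astype(int)
    u=W[:,:,:2]@ex; v=W[:,:,:2]@ey
    grey=(px.max(2)-px.min(2)<45)
    m=(W[:,:,2]>60)&(W[:,:,2]<69)&(u>500)&(u<684)&(v>-153)&(v<140)&grey
    n_,L,S,C=cv2.connectedComponentsWithStats(m.astype(np.uint8))
    k=1+S[1:,4].argmax(); m=L==k
    r=cv2.minAreaRect(np.c_[u[m],v[m]].astype(np.float32)); q=cv2.boxPoints(r)
    print('uv centre',r,'z',np.median(W[m][:,2]),m.sum()); print('box',np.round(q,1).tolist())
    s=env.state();p=s['ee_pos'][:2];print('t',s['time_s'],'tcp u,v',p@ex,p@ey,s['ee_pos'],'F',s['force'])
E
python3 -c "
from h import *
tin('side');tin('top','top2')"
```

```text
uv centre ((617.829345703125, 52.92613983154297), (124.52107238769531, 115.5799331665039), 0.06759976595640182) z 64.87860931301839 1179
box [[555.5, 110.5999984741211], [555.5999755859375, -4.900000095367432], [680.2000122070312, -4.800000190734863], [680.0, 110.80000305175781]]
t 4.95 tcp u,v 572.9333508681281 69.77048399261663 [577.14559468  -1.86766533  17.97976511] F [-0.73447165  0.08979136 -0.49725056]
uv centre ((649.8963623046875, 5.497718811035156), (58.6383171081543, 12.074177742004395), 6.0078582763671875) z 65.50579658501533 175
box [[620.0999755859375, 8.399999618530273], [621.4000244140625, -3.5999999046325684], [679.7000122070312, 2.5999999046325684], [678.4000244140625, 14.600000381469727]]
t 5.0 tcp u,v 572.9109579147442 69.78263941209511 [577.12488388  -1.85282543  18.05177276] F [-0.14881918 -0.28535109  0.17741525]
```

View pics/top2.png

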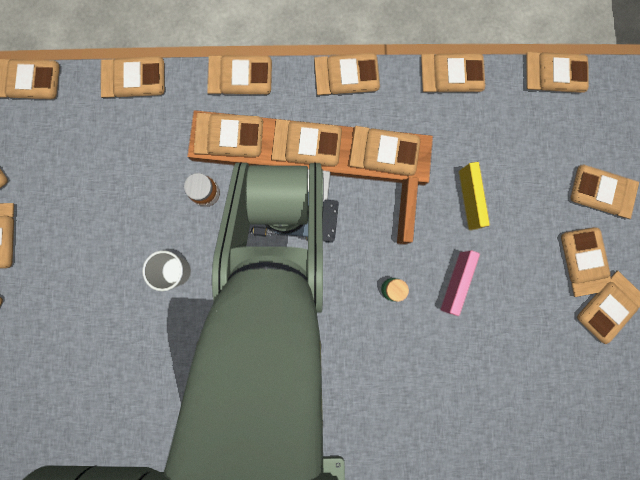

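Call:
{"method": "send_rows", "body": {"motion": [[-0.015, 0.002, 0, 0, 0, 0, 0.54], [-0.03, 0.004, 0, 0, 0, 0, 0.54], [-0.03, 0.004, 0.05, 0, 0, 0, 0.2], [-0.03, 0.004, 0.12, 0, 0, 0, 0], [-0.03, 0.004, 0.21, 0, 0, 0, 0], [-0.03, 0.004, 0.22, 0, 0, 0, 0], [0.05, 0.05, 0.22, 0, 0, -0.16, 0], [0.14, 0.134, 0.22, 0, 0, -0.33, 0], [0.14, 0.134, 0.22, 0, 0, -0.5, 0], [0.14, 0.134, 0.22, 0, 0, -0.67, 0], [0.14, 0.134, 0.22, 0, 0, -0.84, 0], [0.14, 0.134, 0.22, 0, 0, -1, 0], [0.14, 0.134, 0.22, 0, 0, -1, 0]]}}

```text
time_s: 6.62
ee_pos: [645.1, 65.2, 126.9]
ee_rot: [-179.9, -0.0, 113.0]
force: [0.7, -0.5, 0.1]
gripper_width: 45.8
gripper_force: 0.0
```

Call:
{"method": "send_rows", "body": {"motion": [[0, 0, 0, 0, 0, -0.17, 0], [0, 0, 0, 0, 0, -0.33, 0], [0, 0, 0, 0, 0, -0.498, 0], [0, 0, 0, 0, 0, -0.498, 0], [0, 0, 0, 0, 0, -0.498, 0]]}}

```text
time_s: 7.25
ee_pos: [645.7, 65.2, 127.6]
ee_rot: [-180.0, 0.0, 83.2]
force: [-0.1, -0.4, -0.6]
gripper_width: 45.2
gripper_force: 0.0
```

```bash
python3 -c "
from h import *
tin('side','side3');print(env.state()['ee_rot'],env.state()['gripper_width'])"
```

```text
uv centre ((635.3131713867188, 52.7805061340332), (90.67037200927734, 113.29528045654297), 0.256441205739975) z 65.03684488823535 1637
box [[589.7000122070312, 109.19999694824219], [590.2000122070312, -4.099999904632568], [680.9000244140625, -3.700000047683716], [680.4000244140625, 109.5999984741211]]
t 7.3 tcp u,v 632.6986232949732 144.84687235168704 [645.76353037  65.20973318 127.73766522] F [-0.76210862 -0.12624888 -0.26991008]
[-1.79982632e+02  5.45942613e-03  8.31932060e+01] 45.699701897276185
```

View pics/side3.png

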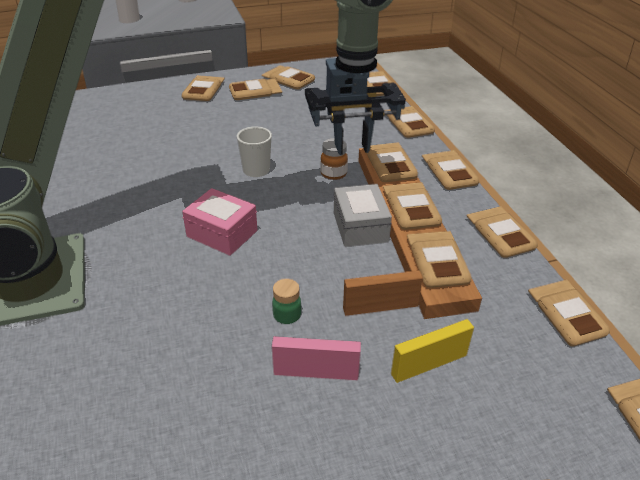

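The tin at (362,212) is now square to the step with a gap of about 4 mm. The gripper stands beyond it on the jar's side, with the jar (335,158) and cup (255,150) undisturbed.

Call:
{"method": "send_rows", "body": {"motion": [[0, 0, -0.06, 0, 0, 0, 0], [0, 0, -0.13, 0, 0, 0, 0], [0, 0, -0.18, 0, 0, 0, 0], [0, 0, -0.21, 0, 0, 0, 0], [0, 0, -0.217, 0, 0, 0, 0], [0, 0, -0.217, 0, 0, 0, 0], [0, 0, -0.217, 0, 0, 0, 0]]}}

```text
time_s: 8.18
ee_pos: [646.8, 65.3, 20.6]
ee_rot: [179.9, -0.0, 83.0]
force: [-0.2, -0.7, -0.3]
gripper_width: 45.8
gripper_force: 0.0
```

Call:
{"method": "send_rows", "body": {"motion": [[-0.002, -0.016, 0, 0, 0, 0, 0], [-0.004, -0.032, 0, 0, 0, 0, 0], [-0.006, -0.048, 0, 0, 0, 0, 0], [-0.008, -0.064, 0, 0, 0, 0, 0], [-0.01, -0.08, 0, 0, 0, 0, 0], [-0.012, -0.096, 0, 0, 0, 0, 0], [-0.014, -0.112, 0, 0, 0, 0, 0], [-0.016, -0.128, 0, 0, 0, 0, 0], [-0.018, -0.144, 0, 0, 0, 0, 0], [-0.02, -0.16, 0, 0, 0, 0, 0]]}}

```text
time_s: 9.43
ee_pos: [636.2, -15.0, 19.8]
ee_rot: [179.9, -0.0, 83.0]
force: [1.2, 4.4, 4.5]
gripper_width: 45.8
gripper_force: 2.6
```

Call:
{"method": "send_rows", "body": {"motion": [[-0.002, -0.016, 0, 0, 0, 0, 0], [-0.004, -0.032, 0, 0, 0, 0, 0], [-0.006, -0.048, 0, 0, 0, 0, 0], [-0.008, -0.064, 0, 0, 0, 0, 0], [-0.01, -0.08, 0, 0, 0, 0, 0], [-0.012, -0.096, 0, 0, 0, 0, 0], [-0.014, -0.112, 0, 0, 0, 0, 0], [-0.016, -0.128, 0, 0, 0, 0, 0], [-0.018, -0.144, 0, 0, 0, 0, 0], [-0.02, -0.16, 0, 0, 0, 0, 0], [-0.0205, -0.166, 0, 0, 0, 0, 0], [-0.021, -0.17, 0, 0, 0, 0, 0], [-0.021, -0.17, 0, 0, 0, 0, 0]]}}

```text
time_s: 11.05
ee_pos: [625.3, -100.0, 19.4]
ee_rot: [-180.0, 0.0, 83.0]
force: [0.8, 3.2, 2.4]
gripper_width: 45.5
gripper_force: 1.6
```

```bash
python3 -c "
from h import *
tin('side','side4')"
```

```text
uv centre ((635.7055053710938, -78.73009490966797), (90.63604736328125, 146.30764770507812), 0.35501500964164734) z 64.95474544118046 2205
box [[589.9000244140625, -5.900000095367432], [590.7999877929688, -152.1999969482422], [681.5, -151.60000610351562], [680.5999755859375, -5.300000190734863]]
t 11.1 tcp u,v 632.8303599778307 -21.6334299049495 [625.23528091 -99.99509046  19.31177291] F [0.46855814 3.53525957 1.8746838 ]
```

View pics/side4.png

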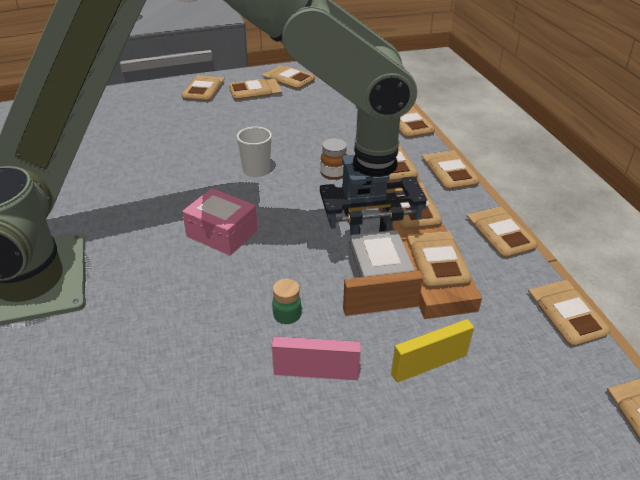

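The tin at (380,255) is nearly at the cheek and still square. I'll creep until the force shows contact.

Call:
{"method": "send_rows", "body": {"motion": [[-0.0005, -0.004, 0, 0, 0, 0, 0], [-0.001, -0.008, 0, 0, 0, 0, 0], [-0.0015, -0.012, 0, 0, 0, 0, 0], [-0.0015, -0.012, 0, 0, 0, 0, 0]]}}

```text
time_s: 11.6
ee_pos: [624.6, -105.7, 19.3]
ee_rot: [-180.0, -0.0, 83.0]
force: [0.3, 5.1, 0.9]
gripper_width: 45.3
gripper_force: 2.3
```

Call:
{"method": "send_rows", "body": {"motion": [[-0.0003, -0.002, 0, 0, 0, 0, 0], [-0.0005, -0.004, 0, 0, 0, 0, 0], [-0.0005, -0.004, 0, 0, 0, 0, 0]]}}

```text
time_s: 11.98
ee_pos: [624.6, -105.7, 19.3]
ee_rot: [-180.0, -0.2, 83.0]
force: [2.2, 10.2, 1.2]
gripper_width: 45.6
gripper_force: 5.5
```

Call:
{"method": "send_rows", "body": {"motion": [[0.002, 0.015, 0, 0, 0, 0, 0], [0.004, 0.032, 0, 0, 0, 0, 0], [0.004, 0.032, 0.05, 0, 0, 0, 0], [0.004, 0.032, 0.13, 0, 0, 0, 0], [0.004, 0.032, 0.21, 0, 0, 0, 0], [0.004, 0.032, 0.22, 0, 0, 0.1, 0], [-0.05, -0.02, 0.22, 0, 0, 0.25, 0], [-0.12, -0.08, 0.22, 0, 0, 0.4, 0], [-0.182, -0.12, 0.22, 0, 0, 0.55, 0], [-0.182, -0.12, 0.22, 0, 0, 0.7, 0], [-0.182, -0.12, 0.22, 0, 0, 0.85, 0], [-0.182, -0.12, 0.22, 0, 0, 1, 0], [-0.182, -0.12, 0.22, 0, 0, 1, 0]]}}

```text
time_s: 13.6
ee_pos: [533.2, -168.1, 129.3]
ee_rot: [-180.0, -0.0, 142.9]
force: [-0.5, 0.5, -0.5]
gripper_width: 45.6
gripper_force: 0.0
```

Call:
{"method": "send_rows", "body": {"motion": [[0, 0, 0, 0, 0, 0.17, 0], [0, 0, 0, 0, 0, 0.33, 0], [0, 0, 0, 0, 0, 0.498, 0], [0, 0, 0, 0, 0, 0.498, 0], [0, 0, 0, 0, 0, 0.498, 0]]}}

```text
time_s: 14.22
ee_pos: [533.4, -167.8, 129.4]
ee_rot: [-180.0, -0.0, 172.7]
force: [-0.5, -0.5, -0.3]
gripper_width: 46.0
gripper_force: 0.0
```

```bash
python3 -c "
from h import *
tin('side','side5');print(env.state()['ee_rot'])"
```

```text
uv centre ((635.3466186523438, -98.48657989501953), (108.64238739013672, 89.83602142333984), 89.87612915039062) z 64.94511578822284 2043
box [[590.2999877929688, -152.6999969482422], [680.0999755859375, -152.89999389648438], [680.4000244140625, -44.29999923706055], [590.5, -44.099998474121094]]
t 14.275 tcp u,v 550.129515748785 -100.27411065811391 [ 533.41744296 -167.76299035  129.43790593] F [-0.40493557 -0.74058742 -0.17353953]
[-1.79999776e+02 -6.75050989e-03  1.72750706e+02]
```

View pics/side5.png

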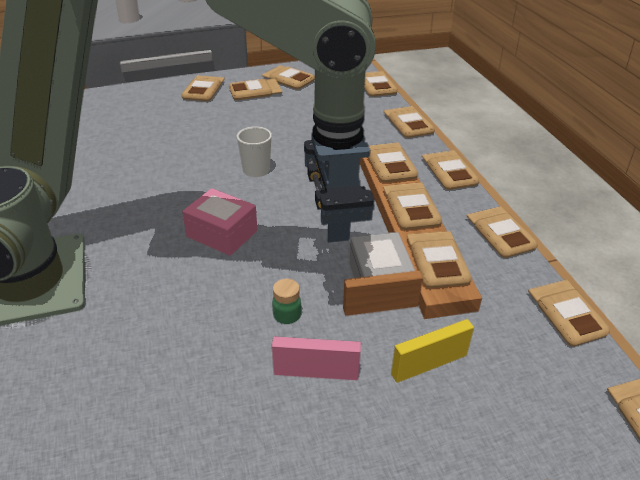

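The tin at (382,255) is against the cheek and parallel, with about 4 mm left to the step. I'll lower the gripper and do the final push.

Call:
{"method": "send_rows", "body": {"motion": [[0, 0, -0.06, 0, 0, 0, 0], [0, 0, -0.13, 0, 0, 0, 0], [0, 0, -0.18, 0, 0, 0, 0], [0, 0, -0.21, 0, 0, 0, 0], [0, 0, -0.219, 0, 0, 0, 0], [0, 0, -0.219, 0, 0, 0, 0], [0.013, -0.0016, -0.219, 0, 0, 0, 0], [0.026, -0.0032, -0.219, 0, 0, 0, 0], [0.039, -0.0049, -0.219, 0, 0, 0, 0], [0.047, -0.006, -0.219, 0, 0, 0, 0], [0.051, -0.0064, -0.219, 0, 0, 0, 0], [0.054, -0.0067, -0.219, 0, 0, 0, 0], [0.054, -0.0067, -0.219, 0, 0, 0, 0]]}}

```text
time_s: 15.9
ee_pos: [559.1, -170.8, 19.8]
ee_rot: [180.0, -0.2, 172.9]
force: [-4.3, 0.3, 4.1]
gripper_width: 45.4
gripper_force: 2.5
```

Call:
{"method": "send_rows", "body": {"motion": [[0.002, -0.0003, 0, 0, 0, 0, 0], [0.004, -0.0005, 0, 0, 0, 0, 0], [0.004, -0.0005, 0, 0, 0, 0, 0]]}}

```text
time_s: 16.27
ee_pos: [561.1, -171.1, 19.8]
ee_rot: [180.0, -0.2, 172.9]
force: [-6.2, 0.3, 4.7]
gripper_width: 45.4
gripper_force: 3.1
```

Call:
{"method": "send_rows", "body": {"motion": [[0.002, -0.0003, 0, 0, 0, 0, 0], [0.004, -0.0005, 0, 0, 0, 0, 0], [0.004, -0.0005, 0, 0, 0, 0, 0]]}}

```text
time_s: 16.65
ee_pos: [561.0, -171.1, 19.9]
ee_rot: [180.0, -0.4, 172.9]
force: [-10.4, 0.6, 8.5]
gripper_width: 45.2
gripper_force: 5.7
```

Call:
{"method": "send_rows", "body": {"motion": [[0.002, -0.0003, 0, 0, 0, 0, 0], [0.003, -0.0004, 0, 0, 0, 0, 0], [0.003, -0.0004, 0, 0, 0, 0, 0]]}}

```text
time_s: 17.02
ee_pos: [560.9, -171.1, 19.9]
ee_rot: [180.0, -0.6, 172.9]
force: [-14.3, 0.9, 11.2]
gripper_width: 45.2
gripper_force: 7.5
```

Call:
{"method": "send_rows", "body": {"motion": [[-0.015, 0.002, 0, 0, 0, 0, 0], [-0.035, 0.004, 0, 0, 0, 0, 0], [-0.05, 0.006, 0.03, 0, 0, 0, 0], [-0.05, 0.006, 0.14, 0, 0, 0, 0], [-0.05, 0.006, 0.26, 0, 0, 0, 0], [-0.05, 0.006, 0.36, 0, 0, 0, 0], [-0.08, 0.12, 0.38, 0, 0, 0, 0], [-0.12, 0.24, 0.38, 0, 0, 0, 0], [-0.16, 0.36, 0.38, 0, 0, 0, 0], [-0.2, 0.48, 0.38, 0, 0, 0, 0], [-0.24, 0.6, 0.38, 0, 0, 0, 0], [-0.28, 0.72, 0.38, 0, 0, 0, 0], [-0.32, 0.84, 0.38, 0, 0, 0, 0], [-0.36, 0.96, 0.38, 0, 0, 0, 0], [-0.4, 1, 0.38, 0, 0, 0, 0], [-0.4, 1, 0.38, 0, 0, 0, 0], [-0.4, 1, 0.38, 0, 0, 0, 0]]}}

```text
time_s: 19.15
ee_pos: [366.3, 327.8, 210.6]
ee_rot: [180.0, 0.1, 172.9]
force: [0.1, 0.2, 0.6]
gripper_width: 45.7
gripper_force: 0.0
```

```bash
python3 -c "
from h import *
tin('side');tin('top','top6')
f,K,D,R,t=grab('top');W=cloud(f,K,D,R,t)
for n,b,z in [('cheek',(390,183,425,250),(66,78)),('jar',(180,165,225,212),(65,85)),('cup',(135,245,195,300),(80,100)),('pot',(375,270,415,310),(55,75))]: print(n,rect(W,b,*z))"
```

```text
uv centre ((639.777099609375, -98.56414794921875), (88.33548736572266, 108.0403823852539), 0.15883591771125793) z 64.98855592424194 2011
box [[595.5, -44.70000076293945], [595.7999877929688, -152.6999969482422], [684.0999755859375, -152.5], [683.7999877929688, -44.400001525878906]]
t 19.2 tcp u,v 323.0348015558495 370.4833583534636 [366.50239156 327.52233353 210.51562363] F [ 0.24991553  0.01188182 -1.05931625]
uv centre ((639.139404296875, -98.53172302246094), (89.6290512084961, 108.53205108642578), 0.07594779878854752) z 65.85219173848334 2385
box [[594.2999877929688, -44.29999923706055], [594.4000244140625, -152.89999389648438], [684.0, -152.6999969482422], [683.9000244140625, -44.20000076293945]]
t 19.25 tcp u,v 323.16080580284324 370.3275815087644 [366.60808732 327.35212927 210.3784166 ] F [ 0.06716256  0.76825175 -0.10488829]
cheek (array([ 588.7, -226.6]), array([ 53.8, 117.6]), 88.0, np.float64(69.7), 911)
jar (array([646.2, 176.7]), array([52.5, 52.2]), 43.63, np.float64(75.6), 601)
cup (array([483.1, 238.5]), array([72. , 73.4]), 27.05, np.float64(89.6), 374)
pot (array([ 435.9, -209.6]), array([40.9, 42.4]), 0.01, np.float64(65.6), 397)
```

View pics/top6.png

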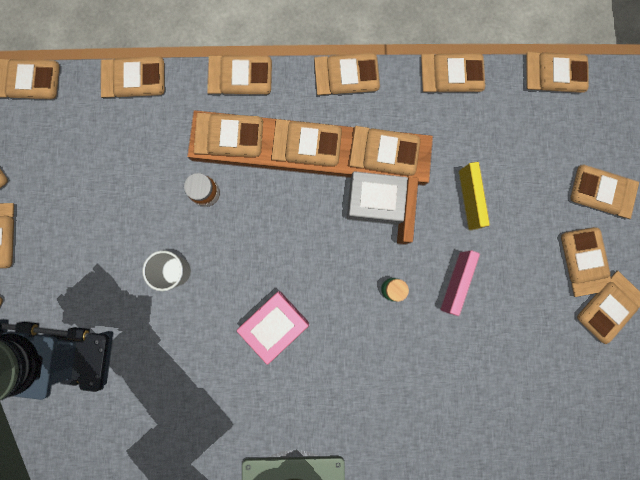

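The tin at (378,197) sits in the corner, flush with the step and the cheek. The jar, cup and pot are unmoved and the arm is clear at (50,360), so I'm handing in.

```bash
python3 -c "
from workcell import env
print(env.job_done())"
```

```text
the job is handed in; nothing more can be done
None
```

The job is handed in, with no verdict returned; by the last camera check the tin is square in the corner against the step and cheek, the jar, cup and pot have not moved, and the arm is clear, at about 19 s of the 56 s allowed.

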